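# Weigh a hatchet head on the trip balance

### The arm

A 6-joint arm with a two-finger parallel gripper is mounted at the origin on a cart in front of the work surface, level with it; the furniture and walls round the work are solid. World frame = base frame: x ahead of the robot, y to its left, z up, the work surface at z = 0. Lengths are in mm, angles in rad, forces in N, time in s.
With the tool pointing down it reaches from about 300 to 775 mm from the base axis. Payload 14.6 kg.
Tool frame: the origin (TCP) lies at the centre of the arm's flange, where the gripper is bolted on; the fingertips stand 173 mm ahead of it and the grasp point (between the pads) lies 155 mm ahead of it; z points along the fingers, y is the line along which they close (so a half turn about z gives the same grasp; the last joint's range is limited). The gripper opens to 85 mm and grips with 20 to 120 N. Pads are 22 mm wide; open, the fingers measure 114 mm over their backs; the gripper's body (76 mm by 85 mm) begins 54 mm behind the grasp point. The pads swing forward as they close: fully open they stand 13 mm farther back than shut.
Start: joints at [-1.229, 0.3, 1.521, -0, 1.321, -0.067], TCP at [218.622, -504.673, 404.681] pointing down, gripper open.
Joint ranges: [-3.03, 3.03], [-0.79, 2.21], [0.23, 2.52], [-1.04, 4.18], [0, 3.07], [-2.55, 2.55]. Speed limits (rad/s): [2.22, 2.22, 2.57, 3.14, 3.14, 3.14].

### API

Orientations are given as a unit quaternion [w, x, y, z].
In Python, from rig import bot, eyes gives the robot as it stands. Calls block until the motion is done:
- bot.move_to(position, orientation): joint-space move of the TCP to a pose.
- bot.servo_line(position, attitude=None, speed=150, until_force=None): straight line of the TCP; attitude=None keeps the orientation; speed is the mean speed in mm/s. With until_force (N) it stops when the force on the tool has changed by that much, and returns True; else False.
- bot.move_joints(angles): joint-space move.
- bot.move_gripper(opening, grip_force=None): finger opening in mm; grip_force is the grip in N (None keeps the last); returns when the fingers have stopped.
- bot.dwell(seconds).
- bot.ik(position, orientation): joint angles nearest the present ones, or None.
- eyes.read_camera(name): name is "scene" or "top" or "wrist"; returns a dict with "image" (384x512x3 uint8, blue, green, red), "depth" (384x512 float32, mm along the optical axis (not along the pixel's ray), 0 where there is no reading), "fovy" (degrees; the focal length in pixels is half the picture's height over the tangent of half this angle, whatever the lens; pixels are square), "cx", "cy" (the principal point, pixels), "eye" and "attitude" of the camera in the world; the wrist camera has in their place "mount" (4x4, takes a point from camera to tool coordinates, whose origin is the TCP and whose axes are the flange's). Camera axes: x right, y down, z forward; pixel columns grow to the right and rows downward; lengths in mm; the calibration is good to about 2 mm. A picture is of the moment at which its call begins: read the wrist's pose just before it.
A pose or a line that the arm cannot do raises bot.MotionError and nothing moves.
- bot.finish_job(): hands the job in; it is judged then, once.
Trained networks look in the newest picture that a camera, given by its name, has taken for a name from the list of things; names that differ only in an ending like _2 or _b are one class to them, and where a whole thing is asked for, a point or a joint stands for the part that bears it (a point fixed in the world has none). Each returns a list of dicts, best first, with "p" (0 to 1); they miss things now and then, are a little off and sometimes report something else, mostly with a low value. They report only what shows in the picture. A call takes as long as a camera call.
- eyes.look_for(camera, target): "pixel" ([row, column] in pixels, amid what is visible of it).
- eyes.trace(camera, target): "pixels" (384x512 bool, what is visible of it) and "pixel" ([row, column] in pixels, amid what is visible of it).
Readings, each from a call of its own:
- bot.read_clock(): time.
- bot.read_joint_positions(): joint angles.
- bot.read_qvel(): joint speeds.
- bot.read_effort(): joint torques, N m.
- bot.read_ee_pos(): TCP position.
- bot.read_tool_rot(): TCP orientation.
- bot.read_ft_force(): force on the tool from outside, world axes, zero at the start.
- bot.read_moment(): the same for the moment, N m.
- bot.read_grip_width(): finger opening in mm.
- bot.read_grip_force(): force on a finger pad.
Only numpy, scipy, OpenCV 4.12 (cv2) and the standard library are available. Lean on these libraries where they do the work, as an engineer would, in place of code of your own. Each camera call takes 0.05 s, during which the arm holds its last target. There are 200 camera calls.

### The job

The hatchet head on the balance's left pan has to be weighed so that a handle can be made to suit it. Set the large brass weight down gently on the empty right pan, add the small one as well only if the large weight and the sliding poise together cannot balance the head, then nudge the poise along its bar with one finger, without squeezing it, until the beam stays level by itself with the pointer on the centre mark. Handle the balance gently, do not drop or press weights onto the pan or jam the poise against the end of its bar, and leave the hatchet head and the other things on the bench alone.

Things in the scene. Friction and masses are not known exactly. Their poses are not given: they have to be found in the camera images.
- balance: Fixed cast-iron trip balance, base 190 x 285 mm. Origin: on the bench under the knife edge; x away from the robot at yaw 0, y towards the left pan, z up. Pans 120 mm left (hatchet head) and right (weights), kept flat by a parallel linkage as they rise and fall. The poise bar, part of the beam, lies along y at x = -105 mm, 75 mm up when level. A scale plate stands at x = 34 mm, 188 mm high.
- knife_edge (a point): The beam's pivot, 75 mm above the balance's origin, axis along the balance's x. Free beam: 0.4 N m/rad x beam angle (positive: right pan down) = 9.81 x [0.120 m x (weights on right pan - hatchet head, kg) + 0.250 kg x poise distance, m]. 1 mm of poise = 2.08 g on the right pan = 0.006 rad. More than 20 g from balance it leans on a stop.
- pointer_tip (a point): Top end of the thin pointer that stands up from the beam in front of the scale plate, 109 mm above the pivot; on the broad (3 mm) centre mark, balance y = 0, when the beam is level. It swings right (-y) as the right pan goes down: balance y = -109 mm x beam angle; at the rubber stops (0.06 rad) 6.5 mm to a side. The beam is damped; let go, it settles in about 2 s.
- poise: Brass sliding weight, 250 g, astride the bar, 34 x 30 x 36 mm (x, y along the bar, z). Origin: in the bar's middle line; axes as the balance's, tilting with the beam. Slides from distance 0 (in front of the pivot, balance y = 0) to 105 mm towards the right pan (y = -105 mm) with about 0.8 N friction; stays where it is left. The bar does not give sideways.
- poise_tab (a point): Middle of the poise's upright grip tab, 36 mm above the poise's origin: 12 mm wide along the bar (y), 18 mm across it (x), from 18 to 49 mm above the poise's origin; the poise's broad shoulder is below it. Nudge it along the bar with one finger on its side face, not squeezed; a hand on the poise holds the beam, so back off to read it.
- weight_pan: Right pan, a steel dish 131 mm across, flat floor 114 mm across, rim 5 mm above the floor. Origin: its linkage pin, on the pan's axis; the floor is 27 mm above the origin (102 mm above the bench when level, 109 mm when up at its stop). It gives way when pressed hard enough to tip the beam: the force needed at the pan shows how much weight is lacking.
- hatchet_head: Black forged hatchet head without handle, 86 x 124 x 24 mm, lying flat on the left (part) pan. Weighs somewhere between 530 and 880 g. Origin: centre of its underside. To be left where it lies.
- weight_500: Large brass weight, 500 g: cylinder 43 mm across and 38 mm high, with a neck and a knob 24 mm across above it, 59 mm high in all. Origin: centre of its underside, z up. Stands in one of the recesses of the weight block.
- weight_200: Small brass weight, 200 g: cylinder 32 mm across and 28 mm high, with a neck and a knob 18 mm across above it, 49 mm high in all. Origin: centre of its underside, z up. Stands in the other recess of the weight block.
- weight_block: Fixed block of dark wood, 75 x 155 x 24 mm, with two round recesses 48 mm across and 8 mm deep at y = +38 and -38 mm (which weight stands in which changes). Origin: centre of its underside.
- spoon_cherry: Dark wooden spoon, 189 x 43 x 15 mm, lying in front of the balance. Bystander. Origin: centre of its underside.
- tape_measure: Yellow pocket tape measure, 90 x 32 x 62 mm, standing at the right rear. Bystander. Origin: centre of its underside.
- leather_pouch: Brown leather pouch, 100 x 74 x 33 mm, lying behind the balance. Bystander. Origin: centre of its underside.

How it is judged (in metres and radians):
On the way:
1. the large weight stands on the right pan, let go (horizontal distance between weight_500 and weight_pan below 0.055 m and z of weight_500 in the frame of weight_pan between 0.02 and 0.034 m and angle between weight_500's own z axis and vertical below 0.15 rad and contact force between the fingers and weight_500 below 0.05 N), for 0.2 s.
At the end, for the whole second after the job is handed in: The beam hangs free and at rest with the pointer tip within 1.8 mm of the middle of its scale. The large weight stands upright on the right pan, within 55 mm of its centre; the small one stands upright either there too or on the block or the bench. Nothing is held (y of pointer_tip in the frame of balance between -0.0018 and 0.0018 m and horizontal distance between weight_500 and weight_pan below 0.055 m and z of weight_500 in the frame of weight_pan between 0.02 and 0.034 m and angle between weight_500's own z axis and vertical below 0.15 rad and ((horizontal distance between weight_200 and weight_pan below 0.055 m and z of weight_200 in the frame of weight_pan between 0.02 and 0.034 m and angle between weight_200's own z axis and vertical below 0.15 rad) or (height (world z) of weight_200 below 0.035 m and angle between weight_200's own z axis and vertical below 0.15 rad)) and linear speed of each of weight_500, weight_200 below 0.003 m/s); the robot touches nothing.
It fails at once if a weight is dropped or pressed onto the right pan, or the pan is leaned on (more than 18 N on it) (contact force between anything else and weight_pan above 18 N).
It fails at once if the poise is squeezed or forced (more than 15 N from the fingers) (contact force between the fingers and poise above 15 N).
It fails at once if the hatchet head is shifted by hand (fingers touch it, or it moves more than 30 mm) (distance of hatchet_head from where it was at the start of the episode above 0.03 m or contact force between the fingers and hatchet_head above 1 N).
It fails at once if a bystander on the bench is moved more than 30 mm (distance of any of spoon_cherry, tape_measure, leather_pouch from where it was at the start of the episode above 0.03 m).
It also fails if it takes over 72 s, if anything falls off the work surface, if the arm or the gripper's body presses on something with over 40 N, if the wrist force passes 120 N, or if a joint passes its speed limit or range.

## Working session

There is one attempt and no reset: what is moved stays moved. The work goes in short steps, each a Python script; the robot and the scene stay as the last script left them, time stands still between calls to the robot, and variables do not carry over. Pictures are saved under pics/ and viewed, at most 10 in all, crops included, and the job is handed in when it is done.

```bash
ls; mkdir -p pics; cat > h.py <<'E'
import numpy as np, cv2
from scipy.spatial.transform import Rotation as R
from rig import bot, eyes
def rot(q): return R.from_quat([q[1],q[2],q[3],q[0]]).as_matrix()
def cam(name):
    if name=="wrist":
        p=np.array(bot.read_ee_pos()); q=bot.read_tool_rot()
    c=eyes.read_camera(name)
    f=192/np.tan(np.radians(c["fovy"])/2)
    if name=="wrist":
        T=np.eye(4);T[:3,:3]=rot(q);T[:3,3]=p; T=T@np.array(c["mount"])
    else:
        T=np.eye(4);T[:3,:3]=rot(c["attitude"]) if np.size(c["attitude"])==4 else np.array(c["attitude"]);T[:3,3]=c["eye"]
    c["T"]=T;c["f"]=f
    return c
def ray(c,px):
    d=np.array([(px[1]-c["cx"])/c["f"],(px[0]-c["cy"])/c["f"],1.])
    return c["T"][:3,3],c["T"][:3,:3]@d
def cloud(c,mask):
    r,k=np.nonzero(mask&(c["depth"]>0)); z=c["depth"][r,k]
    P=np.c_[(k-c["cx"])/c["f"]*z,(r-c["cy"])/c["f"]*z,z]
    return P@c["T"][:3,:3].T+c["T"][:3,3]
def onz(c,px,z):
    o,d=ray(c,px); return o+d*(z-o[2])/d[2]
def project(c,P):
    p=c["T"][:3,:3].T@(np.array(P)-c["T"][:3,3]); return [c["f"]*p[1]/p[2]+c["cy"],c["f"]*p[0]/p[2]+c["cx"]]
def tri(a,b):
    A=[];B=[]
    for o,d in (a,b):
        d=d/np.linalg.norm(d);M=np.eye(3)-np.outer(d,d);A.append(M);B.append(M@o)
    return np.linalg.lstsq(np.vstack(A),np.hstack(B),rcond=None)[0]
E
python3 - <<'E'
from h import *
np.set_printoptions(precision=1,suppress=True)
for n in ("top","scene"):
    c=cam(n); cv2.imwrite(f"pics/{n}0.png",c["image"]); print(n,c["T"],c["f"],c["cx"],c["cy"])
    for t in "balance pointer_tip poise poise_tab weight_pan hatchet_head weight_500 weight_200 weight_block spoon_cherry tape_measure leather_pouch".split():
        r=eyes.trace(n,t)[:2]
        for x in r:
            P=cloud(c,x["pixels"]); 
            print(t,round(x["p"],2),np.array(x["pixel"]),x["pixels"].sum(), P.min(0) if len(P) else 0,np.median(P,0) if len(P) else 0,P.max(0) if len(P) else 0)
print(bot.read_clock(),bot.read_tool_rot())
E
```

```text
pics
rig.py
top [[   0.1   -0.8    0.6 -273.9]
 [  -1.    -0.1    0.1 -223.9]
 [  -0.    -0.6   -0.8 1179.4]
 [   0.     0.     0.     1. ]] 461.5965673117986 252.60844342899625 192.8204643938233
balance 0.56 [185.3 249.7] 725 [ 171.6 -203.3  102.9] [ 615.1 -140.   110.9] [658.3 -45.8 621.1]
pointer_tip 0.7 [184.8 250.8] 674 [ 579.2 -203.3  102.9] [ 613.9 -142.2  110.7] [656.1 -77.4 119.9]
weight_pan 0.77 [184.3 246.7] 672 [ 168.2 -200.1    4.5] [ 615.1 -139.8  110.7] [751.9 -79.2 626.6]
hatchet_head 0.52 [182.4 246.4] 649 [ 580.5 -200.1  102.9] [ 615.1 -142.4  110.7] [658.3 -79.4 119.2]
tape_measure 0.71 [187.8 316.2] 374 [ 210.6 -392.5   -4.4] [ 676.6 -358.1   43.7] [ 743.1 -286.6  583.3]
leather_pouch 0.57 [163.9 256. ] 523 [ 732.  -204.9    0.8] [ 776.3 -154.7   29.1] [845.3 -97.7  40. ]
scene [[   0.9   -0.4    0.4  216.6]
 [  -0.5   -0.6    0.6 -733.8]
 [  -0.    -0.7   -0.7  857.7]
 [   0.     0.     0.     1. ]] 430.8847424776189 253.58155109747534 193.17315252600437
pointer_tip 0.59 [194.5 245.2] 3218 [ 470.  -209.9   -4.1] [ 577.7 -102.3  107.4] [721.7 283.5 128.8]
pointer_
[... 614 characters left out ...]
[ 524.9 -207.7   -4.1] [ 591.1 -141.7  109.2] [720.5   4.5 117.5]
weight_200 0.75 [326.  283.6] 547 [ 450.6 -424.6   13. ] [ 466.3 -407.7   53.7] [ 504.5 -365.7   78.6]
weight_200 0.57 [201.2 266.7] 1747 [ 524.9 -207.7   -4.1] [ 591.1 -141.7  109.2] [720.5   4.5 117.5]
weight_block 0.94 [321.8 268.3] 2076 [ 408.  -447.1   -5. ] [ 452.4 -365.3   23.2] [ 523.6 -281.3   72.9]
spoon_cherry 0.7 [214.  156.5] 422 [340.1 -58.5  -0.9] [366.6  60.3  11.5] [399.6 125.7  17.5]
tape_measure 0.78 [270.6 354.6] 525 [ 652.5 -397.4   -2.3] [ 672.4 -376.6   50.8] [ 719.7 -313.    63.7]
leather_pouch 0.85 [201.6 325.8] 979 [ 722.8 -212.5   -4.5] [ 775.8 -166.    26.6] [835.3 -80.8  33.7]
1.3 [0.  1.  0.2 0. ]
```

View pics/scene0.png

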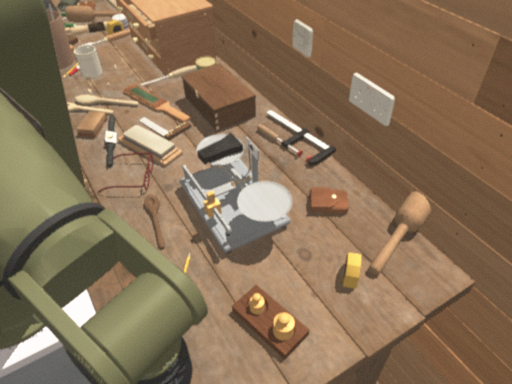

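View pics/top0.png

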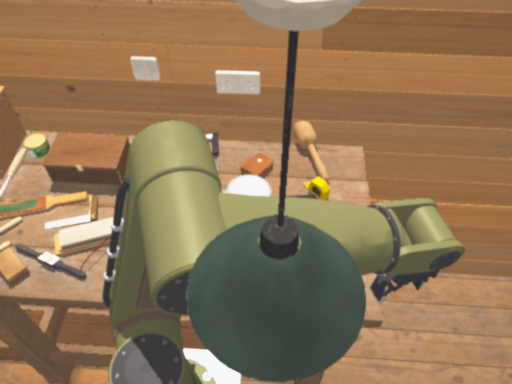

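Scene picture: the block is near (320,268), with the small weight at (301,257) and the large one at (325,284). The balance is yawed, with its white pan at (202,265), and the poise is at (203,211). In the top picture the lamp and the arm hide most of the bench, so I'll check where the lamp is and use the wrist camera.

```bash
python3 - <<'E'
from h import *
np.set_printoptions(precision=1,suppress=True)
c=cam("top"); m=np.zeros((384,512),bool); m[235:365,200:355]=1
P=cloud(c,m); print("lamp",np.percentile(P,[2,50,98],axis=0))
m[:]=0;m[0:20,250:345]=1;P=cloud(c,m);print("bulb?",np.percentile(P,[2,50,98],axis=0)); m[:]=0;m[60:200,284:294]=1;P=cloud(c,m);print("cord",np.percentile(P,[2,50,98],axis=0))
down=[0,1,0,0]
def look(tag,pos,q,ts):
    bot.move_to(pos,q); bot.dwell(.2); c=cam("wrist"); cv2.imwrite(f"pics/{tag}.png",c["image"]); print(tag,c["T"],c["f"],np.array(c["mount"]))
    for t in ts:
        for x in eyes.trace("wrist",t)[:2]:
            P=cloud(c,x["pixels"]); 
            print(t,round(x["p"],2),np.array(x["pixel"]),x["pixels"].sum(), np.percentile(P,[2,50,98],axis=0).round(0).tolist() if len(P) else 0)
W=["weight_500","weight_200","weight_block"]
look("w1",[400,-340,400],down,W)
look("w2",[460,-120,430],down,["weight_pan","poise","poise_tab","pointer_tip","hatchet_head","balance","knife_edge"])
print(bot.read_clock())
E
```

```text
lamp [[-116.  -333.5    1.7]
 [ -69.5 -230.2  756. ]
 [ 126.  -142.2  819.3]]
bulb? [[ -72.5 -251.5 1050.7]
 [ -68.4 -229.1 1064.1]
 [ -53.1 -206.7 1069.9]]
cord [[ -33.4 -277.1   -4.2]
 [ -31.3 -230.5  927.6]
 [ 957.8 -226.3 1008.3]]
w1 [[  -0.    -1.    -0.3  471.9]
 [  -1.     0.     0.  -339.8]
 [  -0.     0.3   -1.   369.2]
 [   0.     0.     0.     1. ]] 280.0685008152105 [[ 0.  -1.  -0.3 72.4]
 [ 1.   0.  -0.  -1.1]
 [ 0.  -0.3  1.  30.8]
 [ 0.   0.   0.   1. ]]
weight_500 0.64 [120.9 242. ] 661 [[439.0, -338.0, 16.0], [456.0, -324.0, 45.0], [469.0, -309.0, 66.0]]
weight_500 0.55 [103.1 305.9] 1334 [[454.0, -416.0, 32.0], [473.0, -394.0, 55.0], [491.0, -377.0, 76.0]]
weight_200 0.64 [120.9 242. ] 661 [[439.0, -338.0, 16.0], [456.0, -324.0, 45.0], [469.0, -309.0, 66.0]]
weight_200 0.55 [103.1 305.9] 1334 [[454.0, -416.0, 32.0], [473.0, -394.0, 55.0], [491.0, -377.0, 76.0]]
weight_block 0.58 [111.1 269.3] 6398 [[419.0, -436.0, 15.0], [464.0, -356.0, 24.0], [509.0, -286.0, 26.0]]
w2 [[  -0.    -1.    -0.3  532.4]
 [  -1.     0.     0.  -120.1]
 [  -0.     0.3   -1.   398.9]
 [   
[... 274 characters left out ...]
8 [[472.0, -79.0, 63.0], [492.0, -67.0, 96.0], [505.0, -49.0, 127.0]]
poise_tab 0.75 [ 68.1 195.4] 39916 [[478.0, -195.0, 30.0], [566.0, -49.0, 80.0], [637.0, 113.0, 114.0]]
poise_tab 0.56 [144.7 208.3] 1051 [[471.0, -79.0, 61.0], [492.0, -67.0, 96.0], [505.0, -48.0, 127.0]]
pointer_tip 0.67 [ 56.6 240.3] 22441 [[485.0, -199.0, 75.0], [577.0, -104.0, 109.0], [620.0, 130.0, 115.0]]
hatchet_head 0.81 [46.8 37.6] 6150 [[535.0, 65.0, 100.0], [581.0, 81.0, 119.0], [618.0, 108.0, 121.0]]
balance 0.96 [ 69.2 193.3] 40531 [[477.0, -196.0, 29.0], [566.0, -49.0, 80.0], [637.0, 117.0, 114.0]]
knife_edge 0.92 [ 71.  192.8] 40356 [[477.0, -195.0, 29.0], [566.0, -49.0, 80.0], [637.0, 117.0, 114.0]]
4.2333
```

```bash
python3 - <<'E'
import cv2,numpy as np
a=cv2.imread("pics/w1.png")[40:200,190:380];b=cv2.imread("pics/w2.png")[0:200,:]
cv2.imwrite("pics/ab.png",np.vstack([cv2.resize(b,(768,300)),cv2.resize(cv2.copyMakeBorder(a,0,0,0,217,0),(768,300))]))
E
```

```text
(no output)
```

View pics/ab.png

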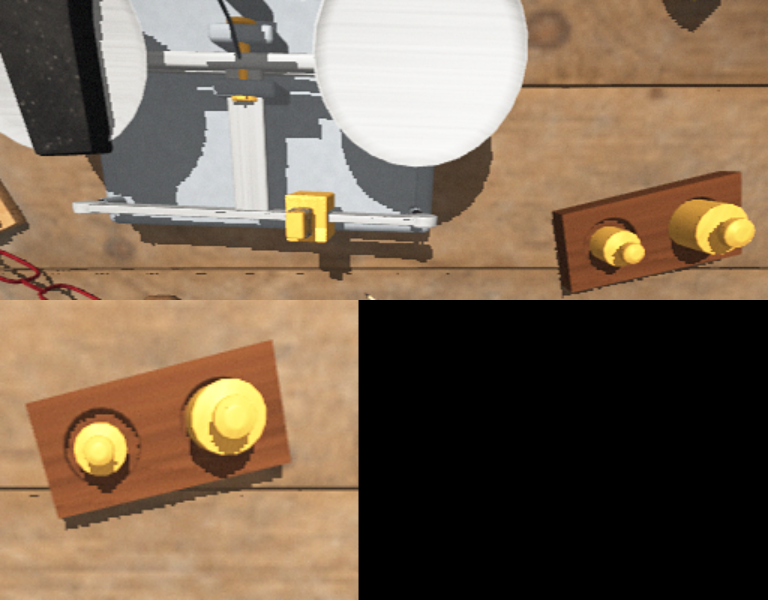

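The first crop shows the balance with small yaw: the right pan is fully visible but cut at its top edge, and the poise tab is near (300,222) in the composite. The second crop shows the block, with the small weight on the left and the large one on the right. Next come second views for height and a tilted view of the pointer.

```bash
cat >> h.py <<'E'
def look(pos,q,tag=None):
    bot.move_to(pos,q); bot.dwell(.15); c=cam("wrist")
    if tag: cv2.imwrite(f"pics/{tag}.png",c["image"])
    return c
def quat(Rm):
    q=R.from_matrix(Rm).as_quat(); return [q[3],q[0],q[1],q[2]]
def tool(yaw=0,tilt=0):   # yaw about z of the down pose, then tilt fingers forward (toward +x before yaw)
    return quat((R.from_euler('z',yaw)*R.from_euler('y',-tilt)).as_matrix()@np.diag([1.,-1,-1]))
def circ(P):
    A=np.c_[2*P[:,:2],np.ones(len(P))]; s=np.linalg.lstsq(A,(P[:,:2]**2).sum(1),rcond=None)[0]
    return s[:2],np.sqrt(s[2]+s[0]**2+s[1]**2)
E
python3 - <<'E'
from h import *
np.set_printoptions(precision=1,suppress=True)
for pos,tag in (([400,-340,400],'w1b'),([370,-400,330],'w3')):
    c=look(pos,tool(),tag)
    for x in eyes.trace("wrist","weight_500")[:2]:
        P=cloud(c,x["pixels"]); zt=np.percentile(P[:,2],98); K=P[P[:,2]>zt-6]
        print(tag,round(x["p"],2),x["pixels"].sum(),"top",zt,"knob",K[:,:2].mean(0),(np.percentile(K[:,:2],98,0)+np.percentile(K[:,:2],2,0))/2,np.ptp(K[:,:2],axis=0))
        B=P[(P[:,2]<zt-17)&(P[:,2]>zt-24)]; print("  shoulder",circ(B), "zmed",np.median(B[:,2]))
c=look([530,-110,420],tool(),"w4")
for t in ("weight_pan","poise","hatchet_head"):
    x=eyes.trace("wrist",t)[0]; m=x["pixels"];P=cloud(c,m)
    print(t,x["p"],np.percentile(P,[2,50,98],axis=0))
    if t=="weight_pan":
        e=m&~cv2.erode(m.astype(np.uint8),np.ones((3,3))).astype(bool); e[:3]=0
        px=np.argwhere(e); Q=np.array([onz(c,p,114.) for p in px]); 
        for _ in range(4):
            ctr,r=circ(Q); Q=Q[abs(np.hypot(*(Q[:,:2]-ctr).T)-r)<2.5]
        print("pan circle",ctr,r,len(Q),"row min",px.min(0),px.max(0))
    if t=="poise": K=P[P[:,2]>110]; print("tab",np.percentile(K,[3,50,97],axis=0))
for t in (1.05,.9,.7):
    try: print(t,bot.ik([375,-30,290],tool(0,t)))
    except Exception as e: print(e)
print(bot.read_clock())
E
```

```text
w1b 0.86 1324 top 75.45215416923303 knob [ 472.9 -397.2] [ 472.9 -397.5] [22.5 22.7]
  shoulder (array([ 472.9, -398.1]), np.float64(17.067902903215305)) zmed 54.82474568692163
w1b 0.61 617 top 65.57255777759474 knob [ 454.4 -323.8] [ 454.3 -323.4] [15.8 16.2]
  shoulder (array([ 454.1, -323.6]), np.float64(12.756543356042247)) zmed 44.83657477172699
w3 0.88 1259 top 65.70284894710811 knob [ 454.1 -324.5] [ 454.1 -324. ] [16.9 17.2]
  shoulder (array([ 454.3, -323.4]), np.float64(12.72881439160021)) zmed 44.95180666068998
w3 0.59 2320 top 75.72519371866399 knob [ 472.4 -397.9] [ 472.5 -397.9] [23.1 22. ]
  shoulder (array([ 473.1, -397.9]), np.float64(17.318455001486825)) zmed 54.84269919968091
weight_pan 0.57 [[ 532.4 -199.8  107.8]
 [ 594.7 -141.3  109.5]
 [ 649.9  -82.3  114.6]]
pan circle [ 590.4 -140.9] 64.60807136228314 558 row min [ 40 222] [182 358]
poise 0.73 [[471.7 -78.1  32. ]
 [496.3 -65.2  95.9]
 [505.4 -48.3 127.3]]
tab [[480.7 -67.1 112.1]
 [491.2 -61.9 125.8]
 [497.3 -54.9 127.6]]
hatchet_head 0.67 [[ 532.5 -199.8  107.8]
 [ 594.7 -141.2  109.5]
 [ 649.6  -82.5  114.5]]
1.05 [-0.2 -0.   2.3  2.3  0.2 -0.9]
0.9 [-0.2 -0.   2.3  1.5  0.2 -0.1]
0.7 [-0.2 -0.   2.2  0.5  0.3  0.9]
7.7667
```

```bash
python3 - <<'E'
from h import *
np.set_printoptions(precision=2,suppress=True)
yaw=.246
for a in (-np.pi/2,np.pi/2):
    print(a,bot.ik([473,-398,200],tool(yaw+a)),bot.ik([612,-142,295],tool(-.05)))
q=tool(yaw-np.pi/2)
bot.move_gripper(62,40)
bot.move_to([473,-398,275],q)
print("touch",bot.servo_line([473,-398,200],speed=80,until_force=6),bot.read_ee_pos())
bot.move_gripper(0,40); print("width",bot.read_grip_width(),bot.read_grip_force(),bot.read_ee_pos())
bot.servo_line([473,-398,345],speed=120)
print(bot.read_ft_force())
bot.move_to([612,-142,330],tool(-.05)); bot.dwell(.3)
f0=np.array(bot.read_ft_force()); print(f0,bot.read_grip_width(),bot.read_ee_pos(),bot.read_clock())
c=eyes.read_camera("wrist"); cv2.imwrite("pics/hold.png",c["image"])
E
```

```text
-1.5707963267948966 [-0.76  0.68  1.48 -0.    0.99  2.14] [-0.29  0.57  1.39 -0.    1.17  1.33]
1.5707963267948966 [-0.76  0.68  1.48 -0.    0.99 -1.  ] [-0.29  0.57  1.39 -0.    1.17  1.33]
touch False [ 473.12 -398.12  200.61]
width 41.85100851733533 40.49155977554619 [ 473.05 -398.1   200.81]
[-0.13  1.55 -5.33]
[ 0.32  0.24 -4.71] 41.804318797194014 [ 611.82 -142.71  330.04] 13.55
```

```bash
python3 - <<'E'
from h import *
np.set_printoptions(precision=2,suppress=True)
x,y=611.8,-142.5
def F(n=6):
    a=[]
    for _ in range(n): a.append(bot.read_ft_force()); bot.dwell(.03)
    return np.mean(a,0)[2]
bot.servo_line([x,y,300],speed=60); bot.dwell(.3); f0=F(); print("free",f0)
t=bot.servo_line([x,y,288],speed=12,until_force=1.5); z=bot.read_ee_pos()[2]; print("touch",t,z,F())
for k in range(1,6):
    bot.servo_line([x,y,z-2*k],speed=12); bot.dwell(.25); print(bot.read_ee_pos()[2],F()-f0)
    
print(bot.read_clock())
E
```

```text
free -4.669581251501942
touch True 293.0594497960462 -0.5146088743309761
291.0174563493496 3.848031468773231
289.05572799270135 3.8920738629136196
287.0797043000548 4.492098418300016
285.0798033602961 4.180771914072793
283.0811874474995 4.172068015550735
19.3417
```

```bash
python3 - <<'E'
from h import *
np.set_printoptions(precision=1,suppress=True)
x,y=611.8,-142.5
bot.servo_line([x,y,281],speed=12)
bot.move_gripper(62)
bot.servo_line([x,y,380],speed=120)
bot.move_gripper(0)
c=look([530,-110,420],tool(),"w5")
for t in ("weight_pan","poise","weight_500"):
    for x in eyes.trace("wrist",t)[:1]:
        m=x["pixels"];P=cloud(c,m)
        print(t,x["p"],np.percentile(P,[2,50,98],axis=0).tolist())
        if t=="poise": K=P[P[:,2]>105]; print("tab",np.percentile(K,[3,50,97],axis=0)); mp=m
P=cloud(c,~cv2.dilate(mp.astype(np.uint8),np.ones((5,5))).astype(bool))
B=P[(P[:,0]>450)&(P[:,0]<515)&(P[:,2]>60)&(P[:,2]<95)&(P[:,1]>-160)&(P[:,1]<125)]
s=(abs(B[:,1]+60)>25)&(np.abs(B[:,0]-485)<16); B=B[s]
for _ in range(4):
    px=np.polyfit(B[:,1],B[:,0],1); r=B[:,0]-np.polyval(px,B[:,1]); B=B[abs(r)<6]
print("bar x(y)",px, "z(y)",np.polyfit(B[:,1],B[:,2],1),len(B),B.min(0),B.max(0))
try:
    c=look([375,-20,290],tool(-.05,.7),"p1"); print(eyes.look_for("wrist","pointer_tip")[:2])
except Exception as e: print(e)
print(bot.read_clock())
E
```

```text
weight_pan 0.81 [[531.8695423757724, -200.20849750286567, 93.42904541191523], [587.1026435696333, -138.64652699411764, 95.14031385742754], [649.9715171445982, -81.6240568798955, 100.23398888964772]]
poise 0.58 [[474.014057564473, -78.10965338987336, 60.693019481637336], [496.5425692256237, -66.37560311660636, 90.49548639451717], [505.36493430898093, -50.508439482417835, 121.8243577519835]]
tab [[480.3 -71.6 107.4]
 [491.3 -66.4 120.7]
 [497.3 -60.3 122. ]]
weight_500 0.96 [[593.4859234178925, -159.14233611670795, 131.56281995316053], [611.8843008577177, -139.07118637656356, 134.31203356969615], [630.3842635733636, -121.01514358637442, 154.31917994793818]]
bar x(y) [  0.  491.9] z(y) [ 0.1 81.2] 1941 [ 481.4 -157.    60. ] [498.4 121.2  94.7]
[{'pixel': [153.5, 303.8], 'p': 0.66}]
23.6833
```

View pics/p1.png

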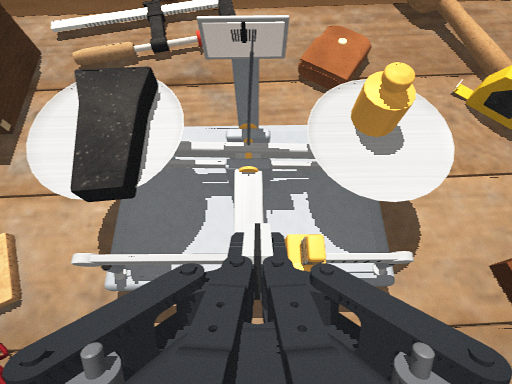

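The picture shows the pointer tip near (22,252), right of the centre mark at (35,244). The right pan is down with the large weight on it. The measured pan force gives M ≈ 0.52–0.55 kg, so the large weight is enough and the poise has to move left by about 28 mm.

```bash
cat >> h.py <<'E'
U=np.array([.05,1,0])
def read(tag):
    c=look([375,-20,290],tool(-.05,.7)); bot.dwell(2.0); c=cam("wrist"); cv2.imwrite(f"pics/{tag}.png",c["image"])
    print("tip",eyes.look_for("wrist","pointer_tip")[:2])
    for t in ("poise","weight_pan"):
        r=eyes.trace("wrist",t)
        if r:
            P=cloud(c,r[0]["pixels"]); print(t,r[0]["p"],np.percentile(P,[3,50,97],axis=0).round(1).tolist())
    cv2.imwrite(f"pics/{tag}c.png",cv2.resize(c["image"][8:72,188:298],None,fx=5,fy=5,interpolation=cv2.INTER_CUBIC))
    print(bot.read_clock())
def start(y0,z=279):
    p=np.array([491.6+.05*(y0+16),y0,z]); q=tool(-.05)
    bot.move_to((p+[0,0,60]).tolist(),q); bot.servo_line(p.tolist(),speed=80); bot.dwell(.2); return p
E
python3 - <<'E'
from h import *
p=start(-102)
t=bot.servo_line((p+15*U).tolist(),speed=15,until_force=.7); print("pre",t,bot.read_ee_pos(),bot.read_ft_force())
if not t: t=bot.servo_line((p+30*U).tolist(),speed=15,until_force=.7); print(t,bot.read_ee_pos(),bot.read_ft_force())
e=np.array(bot.read_ee_pos())
bot.servo_line((e+26*U).tolist(),speed=20); print(bot.read_ft_force(),bot.read_ee_pos())
e=np.array(bot.read_ee_pos())
bot.servo_line((e-12*U).tolist(),speed=40); bot.servo_line((e-12*U+[0,0,60]).tolist(),speed=120)
read("r1")
E
```

```text
pre False [488.05334145 -87.04589042 279.01280295] [0.61632849 0.14444949 0.29902211]
True [487.99177534 -86.2770345  278.70086883] [-0.00526373 -0.64266978  0.43140204]
[ 0.29439285 -0.29023553  0.99294113] [489.27176405 -60.31068091 278.62414923]
tip [{'pixel': [151.1, 312.2], 'p': 0.86}]
poise 0.75 [[478.7, -63.1, 32.1], [492.1, -51.0, 92.4], [508.1, -42.0, 125.1]]
weight_pan 0.72 [[532.5, -199.9, 98.3], [576.6, -137.8, 99.6], [641.9, -84.6, 104.3]]
32.9083
```

View pics/r1.png

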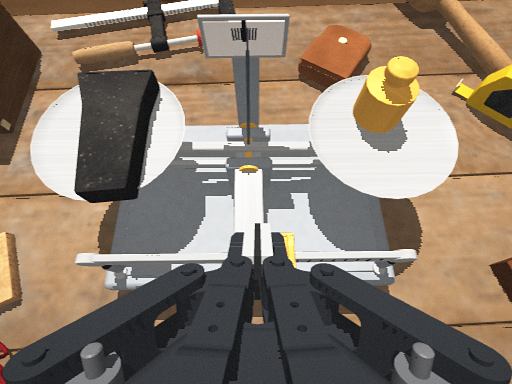

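View pics/r1c.png

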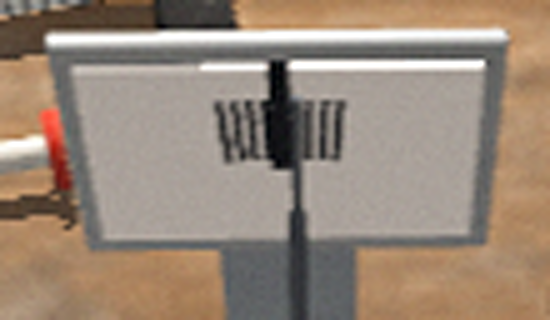

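The beam is off its stop. The pointer is slightly right of the mark (crop: shaft near 297, mark near 281). The pan sits 2.6 mm low, so the beam angle is about 0.021 rad and the poise must go about 3.6 mm further left.

```bash
python3 - <<'E'
from h import *
p=start(-73)
print(bot.read_ee_pos())
e=p+U*(-56.7-p[1]); bot.servo_line(e.tolist(),speed=15); bot.dwell(.2); print(bot.read_ft_force(),bot.read_ee_pos())
bot.servo_line((e-12*U).tolist(),speed=40); bot.servo_line((e-12*U+[0,0,60]).tolist(),speed=120)
read("r2")
E
```

```text
[488.80850847 -72.99880282 279.38869803]
[ 0.50282813 -0.00732898  0.17811974] [489.54966936 -56.74201656 278.97785052]
tip [{'pixel': [151.2, 311.6], 'p': 0.83}]
poise 0.46 [[485.0, -51.2, 91.1], [495.4, -49.0, 92.8], [503.6, -46.3, 94.7]]
weight_pan 0.79 [[532.8, -199.8, 100.5], [576.8, -137.6, 101.7], [642.3, -84.6, 106.5]]
40.6833
```

View pics/r2c.png

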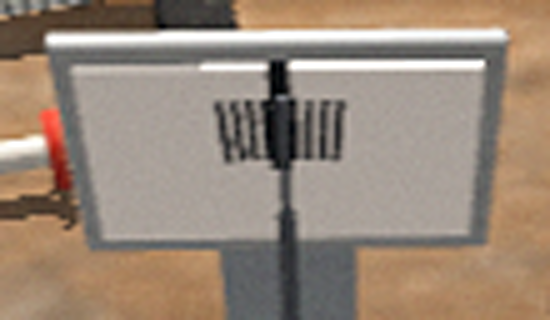

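The pointer now lies within the centre mark (crop near 282,130), and the pan is within 0.5 mm of level. I'm handing it in.

```bash
python3 -c "
from rig import bot
print(bot.finish_job())"
```

```text
the job is handed in; nothing more can be done
None
```

The job is handed in: the large weight alone stands on the right pan, the poise is set, and in the last picture the beam was level with the pointer on the centre mark; the hand-in returned no verdict.

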